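# Move every sample on one place: rack, balance, stirrer

### The job

Move each of the three samples on by one place: the tall bottle from the middle of the rack goes to the middle of the balance pan, the squat jar from the balance goes to the middle of the stirrer plate, and the conical flask from the stirrer goes into the rack bay the bottle came from. All places are taken, so park one sample on the empty cork mat on the way; keep them upright, set them down rather than drop them, and leave the two amber bottles in the rack and the pipette-tip box where they are.

Things in the scene. Friction and masses are not known exactly. Their poses are not given: they have to be found in the camera images.
- jar_mid (a point): Squat opaque white jar with a wide white lid that stays on: round, lid 56 mm across, body 54, 64 mm tall. The point is on its axis half-way up, 32 mm above its underside; z is up. It starts on the balance pan and belongs on the stirrer plate. Loose, about 0.18 kg. Grip its side from above.
- bottle_mid (a point): Tall slim frosted-glass bottle with a white cap that stays on: round, body 40 mm across up to 78 mm height, cap 33 mm across, 104 mm tall over all. The point is on its axis half-way up, 52 mm above its underside; z is up. It starts in the middle rack bay between the amber bottles and belongs on the balance pan. Loose, about 0.15 kg.
- flask_mid (a point): Frosted-glass conical flask with a fixed dark stopper, 96 mm tall: base 52 mm across, straight round neck 26 mm across from 50 to 84 mm height, stopper 29 mm across on top. The point is on its axis half-way up, 48 mm above its underside; z is up. Grip the neck (its middle is 19 mm above the point). Starts on the stirrer plate, belongs in the middle rack bay. Loose, about 0.13 kg.
- pan (a point): Balance: low white box 190 x 140 mm with a small display in front, and a round steel pan 110 mm across. The point is the centre of the pan's top, 50 mm above the bench; z is up. Fixed.
- plate (a point): Magnetic stirrer: low grey box 170 x 130 mm with a black knob in front, and a square white ceramic plate 115 x 115 mm. The point is the centre of the plate's top, 55 mm above the bench; z is up. Fixed.
- bay (a point): Rack: grey open tray, three bays in a row, 78 mm (x) by 226 mm (y), walls 4 mm thick and 22 mm high, turned up to 0.35 rad. The point is the centre of the middle bay's floor, 5 mm above the bench; bay 70 x 70 mm inside. y runs along the row (amber bottles 74 mm to either side), x across it, where fingers have free room above the walls. Fixed.
- mat_top (a point): Round cork mat, 110 mm across and 5 mm thick, empty at the start: the parking place. The point is the centre of its top. Fixed.
- amber_a_mid (a point): Amber bottle with a black cap, 58 mm across, 89 mm tall, in the rack bay on the +y side of the middle one. The point is on its axis half-way up (44.5 mm above its underside). Leave it.
- amber_b_mid (a point): Amber bottle like the other, in the rack bay on the -y side of the middle one. The point is on its axis half-way up. Leave it.
- tip_box_mid (a point): Pipette-tip box, white with a grey lid, 87 x 122 mm and 57 mm tall, at the far side of the bench. The point is its centre. Leave it.
There are look-alikes about, which are no part of the job. Of the things that look like the part that bears jar_mid, the smallest one is meant.

How it is judged (in metres and radians):
On the way:
1. one of the three samples stands released on the cork mat (((horizontal distance between jar_mid and mat_top below 0.035 m and z of jar_mid in the frame of mat_top between 0.026 and 0.038 m and angle between jar_mid's own z axis and vertical below 0.12 rad and linear speed of jar below 0.03 m/s and contact force between jar and the fingers below 0.1 N) or (horizontal distance between bottle_mid and mat_top below 0.035 m and z of bottle_mid in the frame of mat_top between 0.046 and 0.058 m and angle between bottle_mid's own z axis and vertical below 0.12 rad and linear speed of bottle below 0.03 m/s and contact force between bottle and the fingers below 0.1 N) or (horizontal distance between flask_mid and mat_top below 0.035 m and z of flask_mid in the frame of mat_top between 0.042 and 0.054 m and angle between flask_mid's own z axis and vertical below 0.12 rad and linear speed of flask below 0.03 m/s and contact force between flask and the fingers below 0.1 N))), for 0.2 s.
At the end, for the whole second after the job is handed in: The tall bottle stands on the balance pan and the jar on the stirrer plate, each within 15 mm of the middle; the flask stands on the floor of the rack's middle bay, within 15 mm of its centre; all upright (within 0.12 rad), released and at rest (horizontal distance between bottle_mid and pan below 0.015 m and z of bottle_mid in the frame of pan between 0.046 and 0.058 m and angle between each of bottle_mid, jar_mid, flask_mid's own z axis and vertical below 0.12 rad and linear speed of each of bottle, jar, flask below 0.03 m/s and contact force between each of bottle, jar, flask and the fingers below 0.1 N and horizontal distance between jar_mid and plate below 0.015 m and z of jar_mid in the frame of plate between 0.026 and 0.038 m and horizontal distance between flask_mid and bay below 0.015 m and z of flask_mid in the frame of bay between 0.042 and 0.054 m); the robot touches nothing.
It fails at once if a sample is tipped by more than 0.5 rad (angle between any of jar_mid, bottle_mid, flask_mid's own z axis and vertical above 0.5 rad).
It fails at once if a sample is dropped or thrown (faster than 0.7 m/s with no finger touching it) ((linear speed of jar above 0.7 m/s and contact force between jar and the fingers below 0.1 N) or (linear speed of bottle above 0.7 m/s and contact force between bottle and the fingers below 0.1 N) or (linear speed of flask above 0.7 m/s and contact force between flask and the fingers below 0.1 N)).
It fails at once if an amber bottle or the tip box is moved by more than 20 mm (distance of any of amber_a_mid, amber_b_mid, tip_box_mid from where it was at the start of the episode above 0.02 m).
It also fails if it takes over 128 s, if anything falls off the work surface, if the arm or the gripper's body presses on something with over 40 N, if the wrist force passes 120 N, or if a joint passes its speed limit or range.

### The arm

A 7-joint arm with a two-finger parallel gripper is mounted at the origin on the work surface. World frame = base frame: x ahead of the robot, y to its left, z up, the work surface at z = 0. Lengths are in mm, angles in rad, forces in N, time in s.
With the tool pointing down it reaches from about 400 to 850 mm from the base axis. Payload 10.4 kg.
Tool frame: the origin (TCP) lies midway between the tips of the shut fingers; the grasp point (between the pads) lies 19 mm behind it; z points along the fingers, y is the line along which they close (so a half turn about z gives the same grasp; the last joint's range is limited). The gripper opens to 85 mm and grips with 20 to 120 N. Pads are 22 mm wide; open, the fingers measure 114 mm over their backs; the gripper's body (76 mm by 85 mm) begins 54 mm behind the grasp point. The pads swing forward as they close: fully open they stand 13 mm farther back than shut.
Start: joints at [1.097, 0.332, -0.065, 1.46, 0.022, 1.35, -0.088], TCP at [272.327, -562.574, 231.338] pointing down, gripper open.
Joint ranges: [-2.6, 2.6], [-0.5, 2.12], [-1.47, 1.34], [0.16, 2.42], [-1.27, 4.41], [0.06, 2.06], [-2.6, 2.6]. Speed limits (rad/s): [2.22, 2.22, 2.79, 2.79, 3.14, 3.14, 3.14].

### API

Orientations are given as a 3x3 rotation matrix whose columns are the frame's x, y, z axes.
In Python, from plant import state, grab_frame, job_done gives the robot as it stands. The module is installed in compiled form; this text tells all that it offers.
- The arm moves only by the shell command python3 -m inch 'ROWS' [OPENING] [FORCE]. ROWS is JSON, a list of rows, each an object of numbers: "tx", "ty", "tz": the shift along the tool's x, y, z in units of 0.04 m (1.0 is 0.04 m); "rx", "ry", "rz": the turn, a rotation vector about the tool's x, y, z in units of 8 degrees (1.0 is 8 degrees). In form: [{"tx": .., "ty": .., "tz": .., "rx": .., "ry": .., "rz": ..}, ...]. A call has 1 to 12 rows; each row shifts and turns the commanded pose from where the row before left it, along the tool's axes as they then stand; what a row does not reach is not made up. A row lasts 1/8 s, in which the tool goes at most 62.5 mm and 10.7 degrees, less where a joint would pass 70% of its speed; a pose out of reach is approached as far as the arm can. A call with a number of a shift or a turn outside -1 to 1 is refused whole. A call with a gripper value outside its range is refused whole. OPENING is the closure, from 0 (fully open) to 1 (shut), set as the call begins (- or left out, the last holds). The fingers move at their own pace and stop on an object; FORCE is the grip in N (left out, the last holds). Time passes only in rows, so rows that do not move let the fingers close. It gives the time, the measured TCP pose, the force, the opening and the grip force at its end, in the units of the state.
- state(): the state, without advancing time (a new reading comes with each control period).
- grab_frame(name): name is "scene" or "top"; returns a dict with "frame" (400x640x3 uint8, red, green, blue), "fx", "fy", "cx", "cy" (pixels), "eye" and "rotation" of the camera in the world. Camera axes: x right, y up, looking along -z (the intrinsics and any distortion apply to the point x, -y, -z); pixel columns grow to the right and rows downward; lengths in mm; the calibration is good to about 2 mm. A picture is of the moment at which its call begins. There is no depth.
- job_done(): hands the job in; it is judged then, once.
The state is a dict: "time": time; "joints": joint angles; "dq": joint speeds; "effort": joint torques, N m; "tcp_pos": TCP position; "orientation": TCP orientation; "ft_force": force on the tool from outside, world axes, zero at the start; "wrist_torque": the same for the moment, N m; "finger_gap": opening from 0.0 (shut) to 1.0 (fully open); "gripper_force": force on a finger pad.
Only numpy, scipy, OpenCV 4.12 (cv2) and the standard library are available. Lean on these libraries where they do the work, as an engineer would, in place of code of your own. Each camera call takes 0.05 s, during which the arm holds its last target. There are 200 camera calls.

## Working session

There is one attempt and no reset: what is moved stays moved. The work goes in short steps, Python scripts to look and compute and a shell command to move; the robot and the scene stay as the last step left them, time stands still between calls to the robot, and variables do not carry over. Pictures are saved under pics/ and viewed, at most 14 in all, crops included, and the job is handed in when it is done.

```bash
mkdir -p pics
python3 - <<'E'
from plant import state, grab_frame
import cv2,numpy as np,pickle
for n in("scene","top"):
    g=grab_frame(n); pickle.dump(g,open(f"pics/{n}0.pkl","wb"))
    cv2.imwrite(f"pics/{n}0.png",g["frame"][:,:,::-1])
    print({k:v for k,v in g.items() if k!="frame"})
s=state();print(s)
E
```

```text
{'fx': 485.0532700758369, 'fy': 485.0532700758369, 'cx': 322.53480309321804, 'cy': 202.1735110346987, 'eye': array([1475.001113  , -769.17597333,  853.85910065]), 'rotation': array([[ 0.68294172, -0.39174932,  0.61654123],
       [ 0.73025839,  0.38660284, -0.5632592 ],
       [-0.01770018,  0.83490761,  0.55010544]])}
{'fx': 363.17767433900667, 'fy': 363.17767433900667, 'cx': 320.3557948307828, 'cy': 202.63826899838932, 'eye': array([ 488.1234693 ,   46.41704385, 1333.21228529]), 'rotation': array([[-0.02423866,  0.99638734, -0.08139264],
       [-0.99956207, -0.02277222,  0.0188972 ],
       [ 0.01697544,  0.08181504,  0.99650295]])}
{'time': 0.1, 'joints': array([ 1.09738061,  0.33279941, -0.06469212,  1.46084513,  0.02159686,
        1.3499194 , -0.08850384]), 'dq': array([ 0.00089907, -0.00123685,  0.00111546, -0.00172125,  0.00033959,
       -0.00020725, -0.00103889]), 'effort': array([ 1.20570130e-03, -6.26743340e+01,  4.90916509e-02, -3.92431426e+01,
        1.63024350e-02,  6.88511878e-03, -6.51325581e-05]), 'tcp_pos': array([ 272.15916723, -562.25702776,  230.60709468]), 'orientation': array([[ 9.00088935e-01,  4.35705795e-01, -6.07479000e-04],
       [ 4.35706215e-01, -9.00088237e-01,  1.12218327e-03],
       [-5.78429497e-05, -1.27474712e-03, -9.99999186e-01]]), 'ft_force': array([ 0.10258316, -0.59010917, -0.79987883]), 'wrist_torque': array([0.00186435, 0.05348135, 0.01722856]), 'gripper_force': 0.0, 'finger_gap': 1.0030095800932743}
```

View pics/scene0.png

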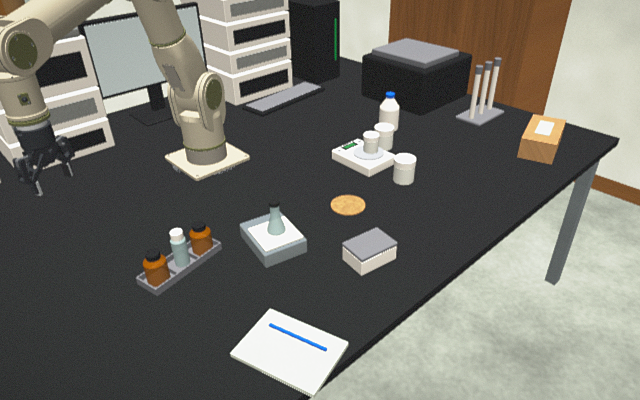

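View pics/top0.png

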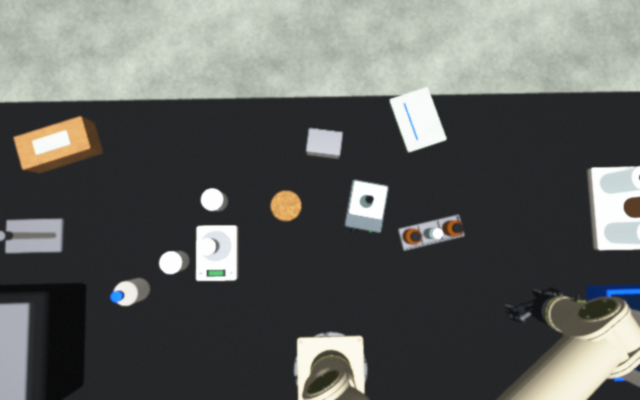

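The scene view shows the rack at about (180,265), flask on the stirrer (275,220), mat (348,205), and balance (365,155). The white jars are at (371,142), (385,137) and (404,168). In the top view the jar candidates are (209,246), (172,262) and (212,199). The one on the pan at (209,246) fits: it stands on the balance and is the smallest. I'll confirm that in an enlarged crop.

```bash
cat > h.py <<'E'
import numpy as np,cv2,pickle
from plant import state,grab_frame
def ray(g,u,v):
    d=np.array([(u-g["cx"])/g["fx"],-(v-g["cy"])/g["fy"],-1.])
    return np.array(g["eye"]),np.array(g["rotation"])@d
def onplane(g,u,v,z):
    e,d=ray(g,u,v); return e+d*(z-e[2])/d[2]
def proj(g,p):
    c=np.array(g["rotation"]).T@(np.array(p)-g["eye"])
    return g["cx"]+g["fx"]*c[0]/-c[2], g["cy"]-g["fy"]*c[1]/-c[2]
def blobs(mask,box,amin=15):
    x0,y0,x1,y1=box
    m=np.zeros(mask.shape,np.uint8); m[y0:y1,x0:x1]=mask[y0:y1,x0:x1]
    n,l,s,c=cv2.connectedComponentsWithStats(m.astype(np.uint8))
    return [(s[i][4],c[i].round(2),s[i][:4]) for i in range(1,n) if s[i][4]>=amin]
E
python3 - <<'E'
from h import *
t=pickle.load(open("pics/top0.pkl","rb"));s=pickle.load(open("pics/scene0.pkl","rb"))
def crop(g,x0,y0,x1,y1,k): return cv2.resize(g["frame"][y0:y1,x0:x1,::-1],None,fx=k,fy=k,interpolation=cv2.INTER_NEAREST)
a=crop(t,150,175,250,290,5); b=crop(s,320,110,430,200,3)
b=cv2.resize(crop(s,325,120,425,195,3),None,fx=1,fy=1)
im=np.zeros((575,800,3),np.uint8); im[:575,:500]=a; im[:225,500:800]=b[:225,:300]; cv2.imwrite("pics/c1.png",im)
a=crop(t,340,170,470,260,6);cv2.imwrite("pics/c2.png",a)
h=cv2.cvtColor(t["frame"],cv2.COLOR_RGB2HSV)
H,S,V=[h[:,:,i].astype(int) for i in range(3)]
for n,m,box,z in (("mat",(S>80)&(V>80)&(H<25),(265,185,305,225),5),("amber",(S>120)&(V>60)&(H<20),(395,205,470,255),70),("balbox",(V>110),(190,220,245,285),40),("stir",V>150,(340,175,395,235),55),("tip",V>100,(300,120,350,162),57),("cap",(V>190)&(S<40),(425,222,447,245),104),("rackgrey",(V>60),(395,205,470,255),22)):
    for bl in blobs(m,box): print(n,bl,onplane(t,*bl[1],z).round(1))
E
```

```text
mat (np.int32(807), array([285.54, 205.34]), array([270, 190,  32,  32], dtype=int32)) [589.6 148.9   5. ]
amber (np.int32(169), array([451.08, 227.86]), array([443, 221,  19,  15], dtype=int32)) [ 492.5 -431.8   70. ]
amber (np.int32(136), array([410.18, 235.93]), array([404, 229,  16,  15], dtype=int32)) [ 468.  -287.2   70. ]
balbox (np.int32(2336), array([216.4 , 252.53]), array([195, 225,  43,  56], dtype=int32)) [426.1 391.7  40. ]
stir (np.int32(1510), array([366.47, 205.52]), array([346, 180,  42,  51], dtype=int32)) [ 578.6 -140.7   55. ]
tip (np.int32(935), array([323.92, 142.3 ]), array([306, 128,  37,  30], dtype=int32)) [808.5   4.2  57. ]
cap (np.int32(172), array([435.17, 230.72]), array([425, 222,  20,  18], dtype=int32)) [ 484.  -364.1  104. ]
cap (np.int32(16), array([427.06, 240.44]), array([425, 239,   7,   4], dtype=int32)) [ 451.9 -334.9  104. ]
rackgrey (np.int32(1471), array([430.03, 232.16]), array([398, 214,  67,  38], dtype=int32)) [ 479.  -372.6   22. ]
```

View pics/c1.png

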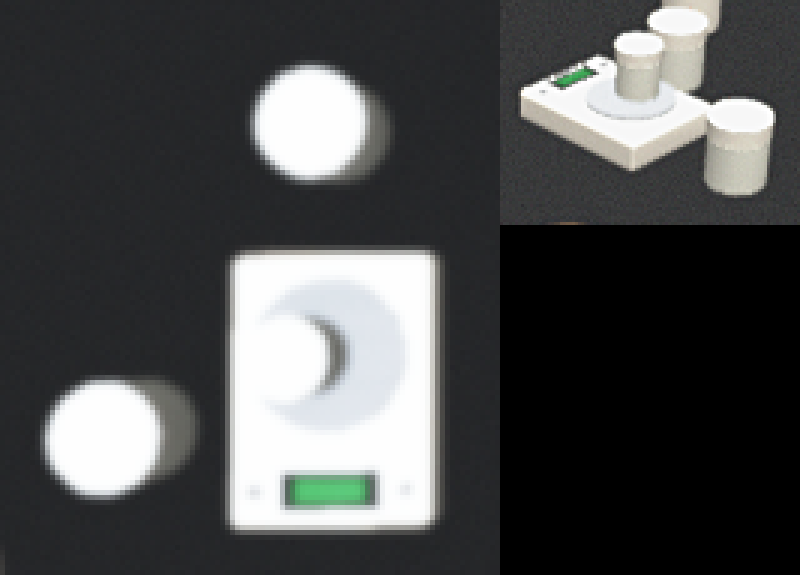

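View pics/c2.png

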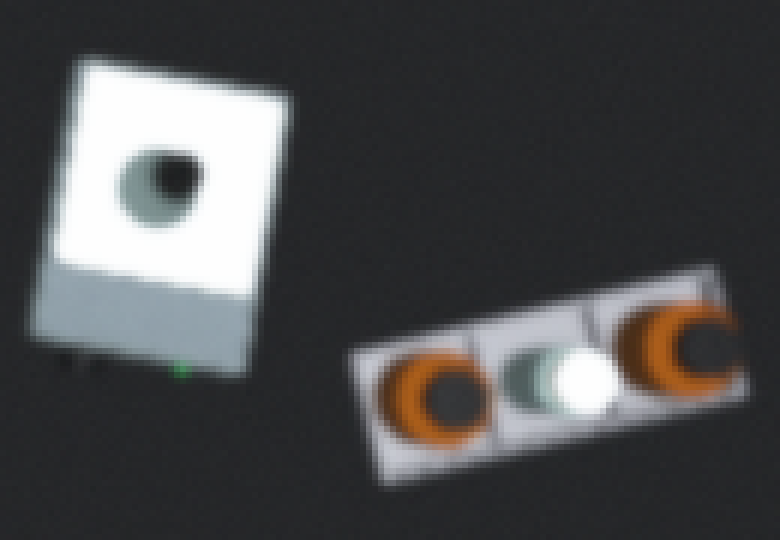

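The crop confirms it: the jar on the pan (top view about (207,247)) is the smallest of the three and stands off-centre on the pan. The rack is turned about 0.17 rad, with the bottle cap at (437,234). Next, exact positions.

```bash
cat > meas.py <<'E'
from h import *
t=pickle.load(open("pics/top0.pkl","rb"));s=pickle.load(open("pics/scene0.pkl","rb"))
def cont(m,box):
    x0,y0,x1,y1=box; z=np.zeros(m.shape,np.uint8); z[y0:y1,x0:x1]=m[y0:y1,x0:x1]
    c,_=cv2.findContours(z,cv2.RETR_EXTERNAL,cv2.CHAIN_APPROX_NONE); return max(c,key=cv2.contourArea)
def circ(g,c,z):
    P=np.array([onplane(g,*p[0],z)[:2] for p in c]); (x,y),r=cv2.minEnclosingCircle(P.astype(np.float32)); 
    A=np.c_[2*P,np.ones(len(P))]; q=np.linalg.lstsq(A,(P**2).sum(1),rcond=None)[0]
    return q[:2].round(1),round(float(np.sqrt(q[2]+q[0]**2+q[1]**2)),1)
def rect(g,c,z):
    P=np.array([onplane(g,*p[0],z)[:2] for p in c],np.float32); return cv2.minAreaRect(P)
f=t["frame"].astype(int); V=f.max(2); R,B=f[:,:,0],f[:,:,2]
if __name__=="__main__":
    print("pix jar/pan/box",f[247,207],f[246,224],f[270,230])
    h=cv2.cvtColor(t["frame"],cv2.COLOR_RGB2HSV); S=h[:,:,1].astype(int)
    print("mat",circ(t,cont((S>80)&(V>60),(262,182,310,228)),5))
    print("rack22",rect(t,cont(V>60,(392,205,472,256)),22))
    print("plate",rect(t,cont(V>200,(340,175,395,235)),55))
    print("stopper",circ(t,cont(V<75,(358,190,376,212)),151))
    print("flask whole", circ(t,cont(V<200,(355,188,376,212)),55))
    print("cap",circ(t,cont(V>190,(431,226,444,243)),109))
    print("balbox",rect(t,cont(V>120,(190,220,245,285)),42))
    # pan: bluish; outer edge
    pm=((B-R)>5)&(V>170); ys,xs=np.nonzero(pm[222:268,195:240]); print(len(xs), xs.min()+195,xs.max()+195,ys.min()+222,ys.max()+222)
    hull=cv2.convexHull(np.c_[xs+195,ys+222].astype(np.int32)); c=cont(pm,(195,222,240,268))
    P=[p for p in c if p[0][0]>216 or abs(p[0][1]-246)>11]; print("pan",circ(t,np.array(P),50))
    # jar: lid white inside pan hull; right edge vs shadow side; also dump row
    for y in (240,244,247,250): print(y,[(int(a),int(b-a)) for a,b in zip(R[y,196:226],B[y,196:226])])
E
python3 meas.py
```

```text
pix jar/pan/box [254 254 254] [226 231 237] [253 253 253]
mat (array([589.6, 148.8]), 57.7)
rack22 ((479.4793701171875, -376.07318115234375), (88.70848846435547, 236.87539672851562), 11.886919975280762)
plate ((598.9755859375, -145.79159545898438), (119.99353790283203, 120.17205047607422), 78.34906768798828)
stopper (array([ 592.8, -135. ]), 9.6)
flask whole (array([ 596.2, -141.2]), 22.6)
cap (array([ 478.1, -366.6]), 20.9)
balbox ((426.83001708984375, 391.1343078613281), (144.0753173828125, 194.06239318847656), 89.68282318115234)
478 203 230 231 260
pan (array([451.2, 391.2]), 47.2)
240 [(179, -3), (242, 1), (252, 1), (253, 1), (253, 1), (251, 2), (251, 2), (252, 2), (253, 1), (253, 1), (253, 1), (253, 1), (253, 1), (253, 1), (252, 1), (247, 2), (231, 2), (188, 0), (145, -1), (136, 1), (152, 8), (182, 14), (207, 17), (221, 12), (224, 12), (224, 12), (224, 12), (225, 12), (226, 10), (226, 11)]
244 [(202, 0), (249, 0), (253, 1), (254, 0), (254, 0), (254, 0), (254, 0), (254, 0), (254, 0), (254, 0), (254, 0), (254, 0), (254, 0), (254, 0), (254, 0), (254, 0), (254, 0), (253, 1), (245, 2), (193, 2), (123, -4), (109, -5), (129, 2), (172, 12), (208, 17), (222, 13), (224, 12), (225, 11), (225, 11), (226, 11)]
247 [(203, -1), (249, 1), (253, 1), (254, 0), (254, 0), (254, 0), (254, 0), (254, 0), (254, 0), (254, 0), (254, 0), (254, 0), (254, 0), (254, 0), (254, 0), (254, 0), (254, 0), (253, 1), (247, 2), (203, 4), (132, -3), (111, -3), (128, 3), (172, 13), (209, 17), (223, 12), (225, 12), (226, 11), (226, 11), (225, 12)]
250 [(203, -1), (249, 1), (253, 1), (254, 0), (254, 0), (254, 0), (254, 0), (254, 0), (254, 0), (254, 0), (254, 0), (254, 0), (254, 0), (254, 0), (254, 0), (254, 0), (253, 1), (248, 2), (217, 4), (150, 1), (127, 0), (151, 8), (188, 15), (212, 16), (221, 13), (224, 12), (225, 11), (225, 11), (226, 10), (226, 11)]
```

Run:
```python
from meas import *
from h import *
for n,u,v,z in (("jar",206.7,246.3,114),("pan",215.3,245.6,50),("cap",437,233.3,109),("stop",369.2,198.7,151)):
    print(n,onplane(t,u,v,z).round(1))
fs=s["frame"].astype(int)
R,G,B=[fs[:,:,i] for i in range(3)]; V=fs.max(2)
print("jar top scene pred", [np.round(proj(s,onplane(t,206.7,246.3,114)),1)])
for n,p in (("cap",(478,-366,109)),("stop",(593,-135,151)),("pan",(451,390,50)),("plate",(599,-145,55)),("baycorner",(479,-376,22))): print(n,np.round(proj(s,p),1))
k=7
a=cv2.resize(s["frame"][125:175,330:400,::-1],None,fx=5,fy=5,interpolation=cv2.INTER_CUBIC)
b=cv2.resize(s["frame"][195:265,235:315,::-1],None,fx=5,fy=5,interpolation=cv2.INTER_CUBIC)
c=cv2.resize(s["frame"][220:300,135:225,::-1],None,fx=4,fy=4,interpolation=cv2.INTER_CUBIC)
im=np.zeros((600,800,3),np.uint8); im[:250,:350]=a; im[:350,400:800]=b; im[260:580,:360]=c
cv2.imwrite("pics/c3.png",im)
```

```text
jar [451.  403.9 114. ]
pan [450.7 392.8  50. ]
cap [ 475.2 -368.2  109. ]
stop [ 594.  -136.4  151. ]
jar top scene pred [array([371.2, 134.5])]
cap [177.9 231.4]
stop [274.8 200.7]
pan [367.9 152.1]
plate [275.8 232.2]
baycorner [180.6 259.3]
```

View pics/c3.png

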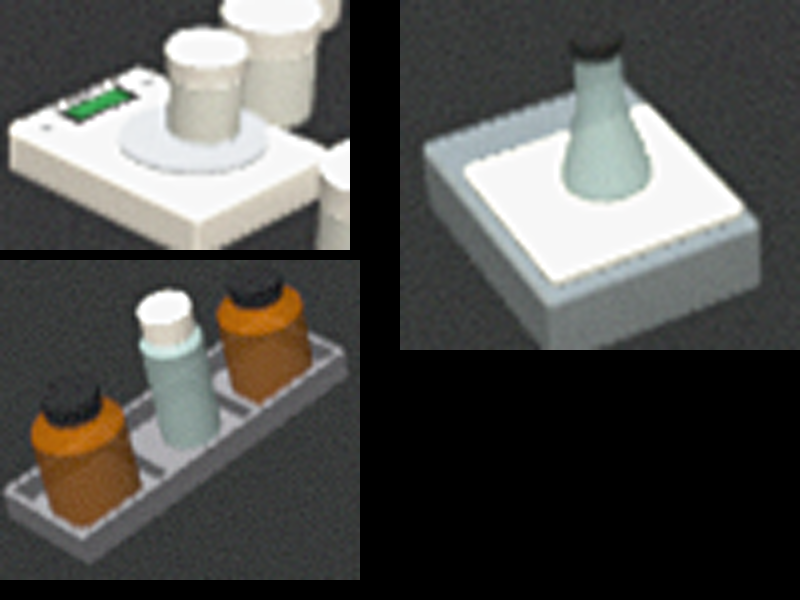

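The crop shows the jar lid at scene (371.0,134.0), pan centre (368.6,152.6), flask base (276.1,229.8), stopper (274,202) and cap (175.6,231.2). I'll cast these onto their planes as a cross-check, and start lifting clear with a turn.

```bash
cat >> h.py <<'E'
def go(x,y,z=None,yaw=None):
    """shift (row units) from the present TCP to x,y,z and turn so that tool y lies along yaw (world, mod pi)"""
    s=state(); R=s["orientation"]; p=s["tcp_pos"]
    d=np.array([x,y,p[2] if z is None else z])-p
    out=R.T@d/40
    a=np.arctan2(R[1,1],R[0,1])
    r=0 if yaw is None else -((yaw-a+np.pi/2)%np.pi-np.pi/2)/np.radians(8)
    tilt=np.degrees(R[:2,2])
    print("tcp",p.round(1),"shift units",out.round(2),"rz",round(r,2),"yaw",round(a,3),"gap",round(s["finger_gap"],3),"F",s["ft_force"].round(1),"t",round(s["time"],2),"tiltdeg",tilt.round(2))
E
python3 - <<'E'
from meas import *
for n,u,v,z in (("jar",371,134,114),("pan",368.6,152.6,50),("cap",175.6,231.2,109),("stop",274,202.2,151),("flaskbase",276.1,229.8,55),("bottlebase",135+182/4-.4,220+(430-260)/4-.4,5)):
    print(n,onplane(s,u,v,z).round(1))
E
python3 -m inch '[{"tz":-1,"rz":-1},{"tz":-0.8,"rz":-1},{"rz":-1},{"rz":-1},{"rz":-1},{"rz":-1},{"rz":-1},{"rz":-1},{"rz":-1},{"rz":-0.2},{}]' 0
python3 -c "
from h import *
go(450.7,403.9,230,.2)"
```

```text
jar [447.7 406.6 114. ]
pan [455.3 389.1  50. ]
cap [ 473.  -369.7  109. ]
stop [ 597.2 -140.9  151. ]
flaskbase [ 590.8 -137.4   55. ]
bottlebase [ 468.1 -374.8    5. ]
tcp [ 272.2 -562.3  230.6] shift units [ 14.54 -19.8    0.04] rz -9.45 yaw -1.12 gap 1.003 F [ 0.1 -0.6 -0.8] t 0.1 tiltdeg [-0.03  0.06]invalid input
```

```bash
python3 -m inch '[{"tz":-1,"rz":-1},{"tz":-0.8,"rz":-1},{"rz":-1},{"rz":-1},{"rz":-1},{"rz":-1},{"rz":-1},{"rz":-1},{"rz":-1},{"rz":-0.4},{"tx":0}]' 0 40
python3 -c "
from h import *
go(449.5,405,230,.2)"
```

```text
tcp [ 272.2 -562.3  230.6] shift units [ 14.53 -19.83   0.04] rz -9.45 yaw -1.12 gap 1.003 F [ 0.1 -0.6 -0.8] t 0.1 tiltdeg [-0.03  0.06]invalid input
```

Run:
```python
from meas import *
# rack: edges of outer walls: fit lines to the contour's straight sides at several thresholds
for th in (60,80,100,120):
    c=cont(V>th,(392,205,472,256)); 
    for z in (22,0): print(th,z,rect(t,c,z))
    b=cv2.boxPoints(cv2.minAreaRect(c)); print(b.round(1).tolist())
for th in (150,200,230):
    print("plate",th,rect(t,cont(V>th,(340,175,395,235)),55))
ys,xs=np.nonzero(t["frame"][190:212,358:378].max(2)<75);print("stop",xs.mean()+358,ys.mean()+190,len(xs),onplane(t,xs.mean()+358,ys.mean()+190,151))
```

```text
60 22 ((479.4793701171875, -376.07318115234375), (88.70848846435547, 236.87539672851562), 11.886919975280762)
60 0 ((479.3343200683594, -383.1618347167969), (90.19686889648438, 240.84979248046875), 11.886919975280762)
[[396.5, 227.60000610351562], [459.5, 212.5], [465.20001220703125, 236.5], [402.20001220703125, 251.6999969482422]]
80 22 ((479.5855712890625, -375.7393798828125), (85.17758178710938, 232.7516326904297), 11.935844421386719)
80 0 ((479.4422302246094, -382.822265625), (86.60673522949219, 236.65687561035156), 11.935839653015137)
[[397.0, 227.89999389648438], [459.1000061035156, 212.8000030517578], [464.70001220703125, 236.0], [402.6000061035156, 251.10000610351562]]
100 22 ((479.8210754394531, -376.1372375488281), (82.42723083496094, 230.0787811279297), 11.857253074645996)
100 0 ((479.6817626953125, -383.2269592285156), (83.81021118164062, 233.93911743164062), 11.857257843017578)
[[397.6000061035156, 228.10000610351562], [459.1000061035156, 213.39999389648438], [464.3999938964844, 235.6999969482422], [402.8999938964844, 250.5]]
120 22 ((479.61712646484375, -375.2644348144531), (80.19738006591797, 226.57342529296875), 11.932083129882812)
120 0 ((479.4744567871094, -382.339599609375), (81.54292297363281, 230.37489318847656), 11.932077407836914)
[[397.8999938964844, 228.39999389648438], [458.3999938964844, 213.8000030517578], [463.6000061035156, 235.60000610351562], [403.1000061035156, 250.1999969482422]]
plate 150 ((579.845458984375, -141.0450897216797), (125.0538101196289, 163.427978515625), 78.3415756225586)
plate 200 ((598.9755859375, -145.79159545898438), (119.99353790283203, 120.17205047607422), 78.34906768798828)
plate 230 ((598.9796142578125, -145.70947265625), (116.0141372680664, 116.9769515991211), 77.9545669555664)
stop 368.8 199.0857142857143 35 [ 592.73341243 -135.00324831  151.        ]
```

```bash
python3 -m inch '[{"tx":0,"ty":0,"tz":-1,"rx":0,"ry":0,"rz":-1},{"tx":0,"ty":0,"tz":-0.8,"rx":0,"ry":0,"rz":-1},{"tx":0,"ty":0,"tz":0,"rx":0,"ry":0,"rz":-1},{"tx":0,"ty":0,"tz":0,"rx":0,"ry":0,"rz":-1}]' 0 40; python3 -c "
from h import *
go(449.5,405,230,.207)"
```

```text
time: 0.6
tcp_pos: [272.3, -562.6, 303.3]
orientation: [[0.529, 0.849, -0.0], [0.849, -0.529, 0.0], [0.0, -0.0, -1.0]]
ft_force: [-0.6, -0.1, 0.2]
finger_gap: 0.997
gripper_force: 0.0
tcp [ 272.3 -562.6  303.3] shift units [22.88 -9.02  1.83] rz -5.47 yaw -0.557 gap 0.997 F [-0.6 -0.1  0.2] t 0.6 tiltdeg [-0.  0.]
```

```bash
python3 -m inch '[{"tx":0,"ty":0,"tz":0,"rx":0,"ry":0,"rz":-1},{"tx":0,"ty":0,"tz":0,"rx":0,"ry":0,"rz":-1},{"tx":0,"ty":0,"tz":0,"rx":0,"ry":0,"rz":-1},{"tx":0,"ty":0,"tz":0,"rx":0,"ry":0,"rz":-1},{"tx":0,"ty":0,"tz":0,"rx":0,"ry":0,"rz":-1},{"tx":0,"ty":0,"tz":0,"rx":0,"ry":0,"rz":-0.47},{"tx":0.5,"ty":1,"tz":0,"rx":0,"ry":0,"rz":0},{"tx":0.8,"ty":1,"tz":0,"rx":0,"ry":0,"rz":0},{"tx":0.9,"ty":1,"tz":0,"rx":0,"ry":0,"rz":0},{"tx":1,"ty":1,"tz":0,"rx":0,"ry":0,"rz":0},{"tx":1,"ty":1,"tz":0,"rx":0,"ry":0,"rz":0},{"tx":1,"ty":1,"tz":0,"rx":0,"ry":0,"rz":0}]' 0 40; 
python3 -m inch '[{"tx":1,"ty":1,"tz":0,"rx":0,"ry":0,"rz":0},{"tx":1,"ty":1,"tz":0,"rx":0,"ry":0,"rz":0},{"tx":1,"ty":1,"tz":0,"rx":0,"ry":0,"rz":0},{"tx":1,"ty":1,"tz":0,"rx":0,"ry":0,"rz":0},{"tx":1,"ty":1,"tz":0,"rx":0,"ry":0,"rz":0},{"tx":1,"ty":0.5,"tz":0,"rx":0,"ry":0,"rz":0},{"tx":1,"ty":0,"tz":0,"rx":0,"ry":0,"rz":0},{"tx":1,"ty":0,"tz":0,"rx":0,"ry":0,"rz":0},{"tx":1,"ty":0,"tz":0,"rx":0,"ry":0,"rz":0},{"tx":1,"ty":0,"tz":0,"rx":0,"ry":0,"rz":0},{"tx":1,"ty":0,"tz":0,"rx":0,"ry":0,"rz":0}]' >/dev/null; python3 -c "
from h import *
go(449.5,405,230,.207)"
```

```text
time: 2.1
tcp_pos: [466.2, -308.9, 303.1]
orientation: [[-0.201, 0.98, -0.0], [0.98, 0.201, 0.0], [0.0, -0.0, -1.0]]
ft_force: [0.8, -0.4, -0.2]
finger_gap: 0.998
gripper_force: 0.0
tcp [592.3 165.7 302.9] shift units [ 6.58 -2.29  1.82] rz -0.03 yaw 0.202 gap 0.998 F [-0.5  0.7 -0.4] t 3.48 tiltdeg [-0.03 -0.02]
```

```bash
python3 -m inch '[{"tx":1,"ty":-0.3,"tz":0,"rx":0,"ry":0,"rz":0},{"tx":1,"ty":-0.4,"tz":0,"rx":0,"ry":0,"rz":0},{"tx":1,"ty":-0.4,"tz":0,"rx":0,"ry":0,"rz":0},{"tx":1,"ty":-0.4,"tz":0,"rx":0,"ry":0,"rz":0},{"tx":1,"ty":-0.4,"tz":0.5,"rx":0,"ry":0,"rz":0},{"tx":1,"ty":-0.3,"tz":0.7,"rx":0,"ry":0,"rz":0},{"tx":0.6,"ty":-0.1,"tz":0.7,"rx":0,"ry":0,"rz":0},{"tx":0,"ty":0,"tz":0.5,"rx":0,"ry":0,"rz":0},{"tx":0,"ty":0,"tz":0.4,"rx":0,"ry":0,"rz":0},{"tx":0,"ty":0,"tz":0,"rx":0,"ry":0,"rz":0}]' 0 40 >/dev/null; python3 -c "
from h import *
go(449.5,405,60,.207)"
```

```text
tcp [450.3 403.2 190.2] shift units [ 0.05 -0.01  3.26] rz -0.05 yaw 0.2 gap 1.001 F [ 0.6 -0.5  0.7] t 4.72 tiltdeg [-0.06 -0.1 ]
```

```bash
python3 -m inch '[{"tx":0.05,"ty":0,"tz":0.5,"rx":0,"ry":0,"rz":0},{"tx":0,"ty":0,"tz":0.6,"rx":0,"ry":0,"rz":0},{"tx":0,"ty":0,"tz":0.6,"rx":0,"ry":0,"rz":0},{"tx":0,"ty":0,"tz":0.6,"rx":0,"ry":0,"rz":0},{"tx":0,"ty":0,"tz":0.5,"rx":0,"ry":0,"rz":0},{"tx":0,"ty":0,"tz":0.4,"rx":0,"ry":0,"rz":0},{"tx":0,"ty":0,"tz":0.06,"rx":0,"ry":0,"rz":0},{"tx":0,"ty":0,"tz":0,"rx":0,"ry":0,"rz":0}]' 0 40; python3 -m inch '[{"tx":0,"ty":0,"tz":0,"rx":0,"ry":0,"rz":0},{"tx":0,"ty":0,"tz":0,"rx":0,"ry":0,"rz":0},{"tx":0,"ty":0,"tz":0,"rx":0,"ry":0,"rz":0},{"tx":0,"ty":0,"tz":0,"rx":0,"ry":0,"rz":0},{"tx":0,"ty":0,"tz":0,"rx":0,"ry":0,"rz":0},{"tx":0,"ty":0,"tz":0,"rx":0,"ry":0,"rz":0}]' 1 30;  python3 -c "
from h import *
go(589.6,148.8,200,.207)"
```

```text
time: 5.72
tcp_pos: [449.4, 407.0, 61.4]
orientation: [[-0.201, 0.98, 0.001], [0.98, 0.201, 0.0], [0.0, 0.001, -1.0]]
ft_force: [-1.2, 0.7, 1.5]
finger_gap: 0.994
gripper_force: 0.0
time: 6.48
tcp_pos: [449.5, 407.0, 61.7]
orientation: [[-0.201, 0.98, 0.001], [0.98, 0.201, 0.001], [0.0, 0.001, -1.0]]
ft_force: [-1.5, -1.0, 5.7]
finger_gap: 0.638
gripper_force: 30.7
tcp [449.5 407.   61.7] shift units [-7.03  2.14 -3.46] rz -0.03 yaw 0.202 gap 0.638 F [-1.5 -1.   5.7] t 6.47 tiltdeg [0.06 0.03]
```

```bash
python3 -m inch '[{"tx":0,"ty":0,"tz":-0.2,"rx":0,"ry":0,"rz":0},{"tx":0,"ty":0,"tz":-0.4,"rx":0,"ry":0,"rz":0},{"tx":0,"ty":0,"tz":-0.6,"rx":0,"ry":0,"rz":0},{"tx":-0.5,"ty":0.2,"tz":-0.6,"rx":0,"ry":0,"rz":0},{"tx":-0.8,"ty":0.3,"tz":-0.6,"rx":0,"ry":0,"rz":0},{"tx":-1,"ty":0.3,"tz":-0.4,"rx":0,"ry":0,"rz":0},{"tx":-1,"ty":0.3,"tz":0,"rx":0,"ry":0,"rz":0},{"tx":-1,"ty":0.3,"tz":0,"rx":0,"ry":0,"rz":0},{"tx":-1,"ty":0.3,"tz":0,"rx":0,"ry":0,"rz":0},{"tx":-0.8,"ty":0.2,"tz":0,"rx":0,"ry":0,"rz":0},{"tx":-0.6,"ty":0.2,"tz":0,"rx":0,"ry":0,"rz":0},{"tx":-0.3,"ty":0,"tz":0,"rx":0,"ry":0,"rz":0}]' 1 30;  
python3 -m inch '[{"tx":0,"ty":0,"tz":0,"rx":0,"ry":0,"rz":0},{"tx":0,"ty":0,"tz":0,"rx":0,"ry":0,"rz":0}]' >/dev/null
python3 -c "
from h import *
go(589.6,150.5,16.7,.207)
g=grab_frame('scene');cv2.imwrite('pics/s1.png',g['frame'][:,:,::-1])"
```

```text
time: 7.98
tcp_pos: [588.4, 147.9, 173.5]
orientation: [[-0.199, 0.98, 0.001], [0.98, 0.199, -0.0], [-0.0, 0.001, -1.0]]
ft_force: [0.1, 0.8, -2.0]
finger_gap: 0.643
gripper_force: 32.1
tcp [587.1 150.8 173.2] shift units [-0.02  0.06  3.91] rz -0.02 yaw 0.204 gap 0.637 F [-0.1 -0.1 -2.3] t 8.22 tiltdeg [0.   0.03]
```

View pics/s1.png

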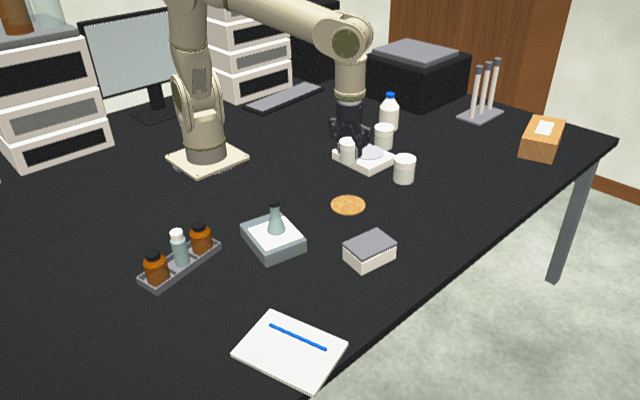

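The jar is held upright at (347,150), clear of the mat at (348,205). Lowering it.

```bash
python3 -m inch '[{"tx":0,"ty":0.05,"tz":0.3,"rx":0,"ry":0,"rz":0},{"tx":0,"ty":0,"tz":0.6,"rx":0,"ry":0,"rz":0},{"tx":0,"ty":0,"tz":0.6,"rx":0,"ry":0,"rz":0},{"tx":0,"ty":0,"tz":0.6,"rx":0,"ry":0,"rz":0},{"tx":0,"ty":0,"tz":0.6,"rx":0,"ry":0,"rz":0},{"tx":0,"ty":0,"tz":0.4,"rx":0,"ry":0,"rz":0},{"tx":0,"ty":0,"tz":0.3,"rx":0,"ry":0,"rz":0},{"tx":0,"ty":0,"tz":0.2,"rx":0,"ry":0,"rz":0},{"tx":0,"ty":0,"tz":0.2,"rx":0,"ry":0,"rz":0},{"tx":0,"ty":0,"tz":0.04,"rx":0,"ry":0,"rz":0},{"tx":0,"ty":0,"tz":0,"rx":0,"ry":0,"rz":0}]' 1 30;
python3 -c "
from h import *
go(589.6,150.5,16.7,.207)"
```

```text
time: 9.65
tcp_pos: [589.9, 149.7, 19.5]
orientation: [[-0.201, 0.98, 0.0], [0.98, 0.201, -0.0], [-0.0, 0.0, -1.0]]
ft_force: [-0.4, -0.6, -1.5]
finger_gap: 0.644
gripper_force: 32.1
tcp [589.9 149.7  19.5] shift units [ 0.02 -0.    0.07] rz -0.03 yaw 0.202 gap 0.644 F [-0.4 -0.6 -1.5] t 9.65 tiltdeg [ 0.02 -0.  ]
```

```bash
python3 -m inch '[{"tx":0,"ty":0,"tz":0.04,"rx":0,"ry":0,"rz":0},{"tx":0,"ty":0,"tz":0.03,"rx":0,"ry":0,"rz":0},{"tx":0,"ty":0,"tz":0.01,"rx":0,"ry":0,"rz":0},{"tx":0,"ty":0,"tz":0,"rx":0,"ry":0,"rz":0}]' 1 30
python3 -m inch '[{"tx":0,"ty":0,"tz":0,"rx":0,"ry":0,"rz":0},{"tx":0,"ty":0,"tz":0,"rx":0,"ry":0,"rz":0},{"tx":0,"ty":0,"tz":0,"rx":0,"ry":0,"rz":0},{"tx":0,"ty":0,"tz":0,"rx":0,"ry":0,"rz":0},{"tx":0,"ty":0,"tz":-0.5,"rx":0,"ry":0,"rz":0},{"tx":0,"ty":0,"tz":-0.8,"rx":0,"ry":0,"rz":0},{"tx":0,"ty":0,"tz":-1,"rx":0,"ry":0,"rz":0},{"tx":0,"ty":0,"tz":-1,"rx":0,"ry":0,"rz":0},{"tx":0,"ty":0,"tz":-1,"rx":0,"ry":0,"rz":0},{"tx":0,"ty":0,"tz":-1,"rx":0,"ry":0,"rz":0}]' 0 30
python3 -c "
from h import *
go(474.5,-370,230,.207)"
```

```text
time: 10.15
tcp_pos: [589.9, 149.7, 16.8]
orientation: [[-0.201, 0.98, 0.001], [0.98, 0.201, -0.0], [-0.0, 0.001, -1.0]]
ft_force: [-3.7, -1.0, 5.3]
finger_gap: 0.643
gripper_force: 32.1
time: 11.4
tcp_pos: [589.5, 149.9, 231.1]
orientation: [[-0.201, 0.98, 0.001], [0.98, 0.201, 0.0], [-0.0, 0.001, -1.0]]
ft_force: [0.4, -0.2, 0.2]
finger_gap: 1.002
gripper_force: 0.0
tcp [589.5 149.9 231.1] shift units [-12.15  -5.43   0.02] rz -0.03 yaw 0.203 gap 1.002 F [ 0.4 -0.2  0.2] t 11.4 tiltdeg [0.08 0.02]
```

```bash
python3 -m inch '[{"tx":-1,"ty":0,"tz":0,"rx":0,"ry":0,"rz":0},{"tx":-1,"ty":-0.3,"tz":0,"rx":0,"ry":0,"rz":0},{"tx":-1,"ty":-0.5,"tz":0,"rx":0,"ry":0,"rz":0},{"tx":-1,"ty":-0.5,"tz":0,"rx":0,"ry":0,"rz":0},{"tx":-1,"ty":-0.5,"tz":0,"rx":0,"ry":0,"rz":0},{"tx":-1,"ty":-0.5,"tz":0,"rx":0,"ry":0,"rz":0},{"tx":-1,"ty":-0.6,"tz":0,"rx":0,"ry":0,"rz":0},{"tx":-1,"ty":-0.6,"tz":0,"rx":0,"ry":0,"rz":0},{"tx":-1,"ty":-0.6,"tz":0,"rx":0,"ry":0,"rz":0},{"tx":-1,"ty":-0.6,"tz":0,"rx":0,"ry":0,"rz":0},{"tx":-1,"ty":-0.5,"tz":0,"rx":0,"ry":0,"rz":0},{"tx":-1,"ty":-0.2,"tz":0,"rx":0,"ry":0,"rz":0}]' >/dev/null
python3 -m inch '[{"tx":0,"ty":0,"tz":0,"rx":0,"ry":0,"rz":0},{"tx":0,"ty":0,"tz":0,"rx":0,"ry":0,"rz":0}]' >/dev/null
python3 - <<'E'
from h import *
go(474.5,-370,200,.207)
g=grab_frame('scene')
a=cv2.resize(g['frame'][150:300,120:400,::-1],None,fx=2.8,fy=2.8,interpolation=cv2.INTER_CUBIC)
cv2.imwrite('pics/s2.png',a)
t=grab_frame('top');pickle.dump(t,open('pics/top1.pkl','wb'))
h=t["frame"].max(2)
for b in blobs(h>215,(270,185,305,225)): print(b,onplane(t,*b[1],69).round(1))
E
```

```text
tcp [ 475.  -363.   229.1] shift units [-0.17 -0.05  0.73] rz -0.03 yaw 0.203 gap 0.995 F [-0.1 -0.2  0.5] t 13.15 tiltdeg [0.06 0.01]
(np.int32(491), array([285.17, 204.95]), array([272, 193,  28,  26], dtype=int32)) [586.1 145.3  69. ]
```

View pics/s2.png

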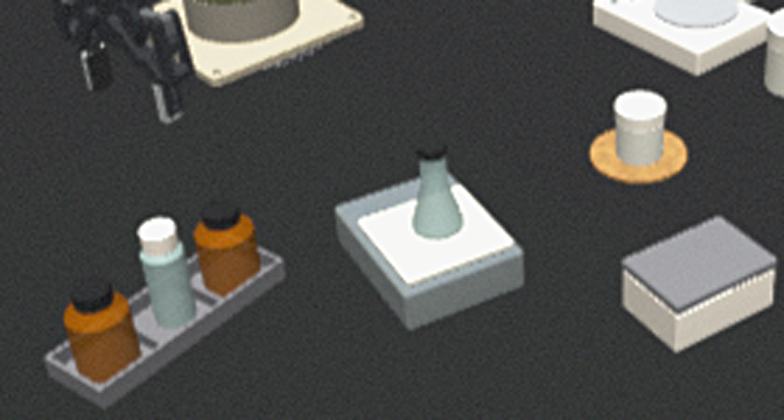

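The jar stands in the middle of the mat (crop (640,130)), and the bottle and flask are undisturbed. Next, down onto the bottle.

```bash
python3 -m inch '[{"tx":-0.16,"ty":-0.05,"tz":0.5,"rx":0,"ry":0,"rz":0},{"tx":0,"ty":0,"tz":0.7,"rx":0,"ry":0,"rz":0},{"tx":0,"ty":0,"tz":0.7,"rx":0,"ry":0,"rz":0},{"tx":0,"ty":0,"tz":0.7,"rx":0,"ry":0,"rz":0},{"tx":0,"ty":0,"tz":0.6,"rx":0,"ry":0,"rz":0},{"tx":0,"ty":0,"tz":0.5,"rx":0,"ry":0,"rz":0},{"tx":0,"ty":0,"tz":0.4,"rx":0,"ry":0,"rz":0},{"tx":0,"ty":0,"tz":0.3,"rx":0,"ry":0,"rz":0},{"tx":0,"ty":0,"tz":0.2,"rx":0,"ry":0,"rz":0},{"tx":0,"ty":0,"tz":0,"rx":0,"ry":0,"rz":0}]' 0 30
python3 -m inch '[{"tx":0,"ty":0,"tz":0,"rx":0,"ry":0,"rz":0},{"tx":0,"ty":0,"tz":0,"rx":0,"ry":0,"rz":0},{"tx":0,"ty":0,"tz":0,"rx":0,"ry":0,"rz":0},{"tx":0,"ty":0,"tz":0,"rx":0,"ry":0,"rz":0},{"tx":0,"ty":0,"tz":0,"rx":0,"ry":0,"rz":0},{"tx":0,"ty":0,"tz":0,"rx":0,"ry":0,"rz":0},{"tx":0,"ty":0,"tz":0,"rx":0,"ry":0,"rz":0}]' 1 30
python3 - <<'E'
from h import *
go(452,391.5,200,.207)
E
```

```text
time: 14.5
tcp_pos: [473.8, -370.5, 43.9]
orientation: [[-0.201, 0.98, -0.0], [0.98, 0.201, 0.0], [0.0, -0.0, -1.0]]
ft_force: [-0.3, -0.5, 0.7]
finger_gap: 1.004
gripper_force: 0.0
time: 15.38
tcp_pos: [474.2, -370.8, 44.7]
orientation: [[-0.201, 0.98, 0.001], [0.98, 0.201, -0.001], [-0.001, 0.001, -1.0]]
ft_force: [0.1, -0.8, 5.8]
finger_gap: 0.457
gripper_force: 30.8
tcp [ 474.2 -370.8   44.7] shift units [18.78  3.29 -3.9 ] rz -0.03 yaw 0.202 gap 0.457 F [ 0.1 -0.8  5.8] t 15.38 tiltdeg [ 0.04 -0.04]
```

```bash
python3 -m inch '[{"tx":0,"ty":0,"tz":-0.2,"rx":0,"ry":0,"rz":0},{"tx":0,"ty":0,"tz":-0.5,"rx":0,"ry":0,"rz":0},{"tx":0,"ty":0,"tz":-0.7,"rx":0,"ry":0,"rz":0},{"tx":0,"ty":0,"tz":-0.8,"rx":0,"ry":0,"rz":0},{"tx":0,"ty":0,"tz":-0.8,"rx":0,"ry":0,"rz":0},{"tx":0,"ty":0,"tz":-0.8,"rx":0,"ry":0,"rz":0},{"tx":0.2,"ty":0.2,"tz":-0.5,"rx":0,"ry":0,"rz":0},{"tx":0.4,"ty":0.5,"tz":0,"rx":0,"ry":0,"rz":0},{"tx":0.7,"ty":0.7,"tz":0,"rx":0,"ry":0,"rz":0},{"tx":1,"ty":0.6,"tz":0,"rx":0,"ry":0,"rz":0},{"tx":1,"ty":0.6,"tz":0,"rx":0,"ry":0,"rz":0},{"tx":1,"ty":0.6,"tz":0,"rx":0,"ry":0,"rz":0}]' 1 30
python3 -m inch '[{"tx":1,"ty":0.5,"tz":0,"rx":0,"ry":0,"rz":0},{"tx":1,"ty":0.4,"tz":0,"rx":0,"ry":0,"rz":0},{"tx":1,"ty":0.4,"tz":0,"rx":0,"ry":0,"rz":0},{"tx":1,"ty":0.3,"tz":0,"rx":0,"ry":0,"rz":0},{"tx":1,"ty":0.1,"tz":0,"rx":0,"ry":0,"rz":0},{"tx":1,"ty":0,"tz":0,"rx":0,"ry":0,"rz":0},{"tx":1,"ty":0,"tz":0,"rx":0,"ry":0,"rz":0},{"tx":1,"ty":-0.2,"tz":0,"rx":0,"ry":0,"rz":0},{"tx":1,"ty":-0.3,"tz":0,"rx":0,"ry":0,"rz":0},{"tx":1,"ty":-0.3,"tz":0,"rx":0,"ry":0,"rz":0},{"tx":0.6,"ty":-0.3,"tz":0,"rx":0,"ry":0,"rz":0},{"tx":0.3,"ty":-0.1,"tz":0,"rx":0,"ry":0,"rz":0}]' 1 30
python3 - <<'E'
from h import *
go(452,391.5,92,.207)
E
```

```text
time: 16.88
tcp_pos: [565.0, -174.9, 217.5]
orientation: [[-0.201, 0.98, 0.001], [0.98, 0.201, -0.001], [-0.001, 0.001, -1.0]]
ft_force: [1.1, -0.4, -1.4]
finger_gap: 0.458
gripper_force: 30.4
time: 18.38
tcp_pos: [495.8, 256.1, 217.3]
orientation: [[-0.203, 0.979, 0.001], [0.979, 0.203, 0.0], [-0.0, 0.001, -1.0]]
ft_force: [0.2, -1.7, -1.6]
finger_gap: 0.453
gripper_force: 30.4
tcp [495.8 256.1 217.3] shift units [ 3.54 -0.39  3.13] rz -0.02 yaw 0.204 gap 0.453 F [ 0.2 -1.7 -1.6] t 18.38 tiltdeg [0.07 0.  ]
```

```bash
python3 -m inch '[{"tx":0.7,"ty":-0.1,"tz":0,"rx":0,"ry":0,"rz":0},{"tx":1,"ty":-0.1,"tz":0,"rx":0,"ry":0,"rz":0},{"tx":0.9,"ty":-0.1,"tz":0.1,"rx":0,"ry":0,"rz":0},{"tx":0.6,"ty":-0.1,"tz":0.3,"rx":0,"ry":0,"rz":0},{"tx":0.34,"ty":0,"tz":0.4,"rx":0,"ry":0,"rz":0},{"tx":0,"ty":0,"tz":0.4,"rx":0,"ry":0,"rz":0},{"tx":0,"ty":0,"tz":0.4,"rx":0,"ry":0,"rz":0},{"tx":0,"ty":0,"tz":0.2,"rx":0,"ry":0,"rz":0},{"tx":0,"ty":0,"tz":0,"rx":0,"ry":0,"rz":0},{"tx":0,"ty":0,"tz":0,"rx":0,"ry":0,"rz":0}]' 1 30 >/dev/null
python3 - <<'E'
from h import *
import meas
go(452,391.5,90,.207)
t=pickle.load(open('pics/top1.pkl','rb')); f=t["frame"].astype(int)
pm=((f[:,:,2]-f[:,:,0])>5)&(f.max(2)>170)
c=meas.cont(pm,(195,222,240,268)); print("pan top",meas.circ(t,c,50), circ:=cv2.minEnclosingCircle(c))
m=np.zeros(pm.shape,np.uint8);cv2.drawContours(m,[c],-1,1,-1);ys,xs=np.nonzero(m);print(onplane(t,xs.mean(),ys.mean(),50))
E
```

```text
tcp [452.9 390.3 144.7] shift units [ 0.03 -0.02  1.37] rz -0.04 yaw 0.202 gap 0.457 F [ 0.2  1.2 -0.6] t 19.62 tiltdeg [0.04 0.02]
pan top (array([451.1, 393.3]), 52.3) ((215.2728729248047, 245.61671447753906), 15.698773384094238)
[450.91534542 393.27461976  50.        ]
```

```bash
python3 -m inch '[{"tx":0.03,"ty":-0.02,"tz":0.3,"rx":0,"ry":0,"rz":0},{"tx":0,"ty":0,"tz":0.4,"rx":0,"ry":0,"rz":0},{"tx":0,"ty":0,"tz":0.3,"rx":0,"ry":0,"rz":0},{"tx":0,"ty":0,"tz":0.2,"rx":0,"ry":0,"rz":0},{"tx":0,"ty":0,"tz":0.1,"rx":0,"ry":0,"rz":0},{"tx":0,"ty":0,"tz":0,"rx":0,"ry":0,"rz":0},{"tx":0,"ty":0,"tz":0,"rx":0,"ry":0,"rz":0}]' 1 30 >/dev/null
python3 -c "
from h import *
go(452,391.5,89.7,.207)"
```

```text
tcp [451.8 391.5  92.5] shift units [-0.    0.01  0.07] rz -0.03 yaw 0.202 gap 0.462 F [-0.4  0.9 -1.7] t 20.5 tiltdeg [0.03 0.02]
```

```bash
python3 -m inch '[{"tx":0,"ty":0,"tz":0.04,"rx":0,"ry":0,"rz":0},{"tx":0,"ty":0,"tz":0.03,"rx":0,"ry":0,"rz":0},{"tx":0,"ty":0,"tz":0.01,"rx":0,"ry":0,"rz":0},{"tx":0,"ty":0,"tz":0,"rx":0,"ry":0,"rz":0}]' 1 30
python3 -m inch '[{"tx":0,"ty":0,"tz":0,"rx":0,"ry":0,"rz":0},{"tx":0,"ty":0,"tz":0,"rx":0,"ry":0,"rz":0},{"tx":0,"ty":0,"tz":0,"rx":0,"ry":0,"rz":0},{"tx":0,"ty":0,"tz":0,"rx":0,"ry":0,"rz":0},{"tx":0,"ty":0,"tz":-0.5,"rx":0,"ry":0,"rz":0},{"tx":0,"ty":0,"tz":-0.8,"rx":0,"ry":0,"rz":0},{"tx":0,"ty":0,"tz":-1,"rx":0,"ry":0,"rz":0},{"tx":0,"ty":0,"tz":-1,"rx":0,"ry":0,"rz":0},{"tx":0,"ty":0,"tz":-0.6,"rx":0,"ry":0,"rz":0}]' 0 30
python3 -c "
from h import *
go(594.5,-138,260,.207)"
```

```text
time: 21.0
tcp_pos: [451.8, 391.6, 90.7]
orientation: [[-0.201, 0.98, 0.001], [0.98, 0.201, 0.0], [-0.0, 0.001, -1.0]]
ft_force: [-5.0, -4.9, 14.9]
finger_gap: 0.455
gripper_force: 31.9
time: 22.12
tcp_pos: [451.7, 392.0, 248.7]
orientation: [[-0.201, 0.98, 0.003], [0.98, 0.201, 0.002], [0.002, 0.003, -1.0]]
ft_force: [-0.1, 0.2, 0.0]
finger_gap: 1.0
gripper_force: 0.0
tcp [451.7 392.  248.7] shift units [-13.7    0.83  -0.3 ] rz -0.03 yaw 0.203 gap 1.0 F [-0.1  0.2  0. ] t 22.12 tiltdeg [0.16 0.13]
```

```bash
python3 -m inch '[{"tx":-0.6,"ty":0.06,"tz":0,"rx":0,"ry":0,"rz":0},{"tx":-1,"ty":0.06,"tz":0,"rx":0,"ry":0,"rz":0},{"tx":-1,"ty":0.06,"tz":0,"rx":0,"ry":0,"rz":0},{"tx":-1,"ty":0.06,"tz":0,"rx":0,"ry":0,"rz":0},{"tx":-1,"ty":0.06,"tz":0,"rx":0,"ry":0,"rz":0},{"tx":-1,"ty":0.06,"tz":0,"rx":0,"ry":0,"rz":0},{"tx":-1,"ty":0.06,"tz":0,"rx":0,"ry":0,"rz":0},{"tx":-1,"ty":0.06,"tz":0,"rx":0,"ry":0,"rz":0},{"tx":-1,"ty":0.06,"tz":0,"rx":0,"ry":0,"rz":0},{"tx":-1,"ty":0.06,"tz":0,"rx":0,"ry":0,"rz":0},{"tx":-1,"ty":0.06,"tz":0,"rx":0,"ry":0,"rz":0},{"tx":-1,"ty":0.06,"tz":0,"rx":0,"ry":0,"rz":0}]' >/dev/null
python3 -m inch '[{"tx":-1,"ty":0.06,"tz":0,"rx":0,"ry":0,"rz":0},{"tx":-0.7,"ty":0.06,"tz":0,"rx":0,"ry":0,"rz":0},{"tx":-0.4,"ty":0,"tz":0,"rx":0,"ry":0,"rz":0},{"tx":0,"ty":0,"tz":0,"rx":0,"ry":0,"rz":0},{"tx":0,"ty":0,"tz":0,"rx":0,"ry":0,"rz":0}]' >/dev/null
python3 - <<'E'
from h import *
go(594.5,-138,95,.207)
g=grab_frame('scene')
a=cv2.resize(g['frame'][100:280,220:420,::-1],None,fx=3.3,fy=3.3,interpolation=cv2.INTER_CUBIC)
cv2.imwrite('pics/s3.png',a)
t=grab_frame('top');pickle.dump(t,open('pics/top2.pkl','wb'))
for b in blobs(t["frame"].min(2)>200,(275,190,300,220)): print("jar",b,onplane(t,*b[1],69).round(1))
E
```

```text
tcp [ 594.6 -137.1  245.4] shift units [-0.02 -0.01  3.76] rz -0.02 yaw 0.204 gap 0.999 F [-0.2  0.4 -1.1] t 24.25 tiltdeg [0.03 0.03]
jar (np.int32(217), array([284.26, 203.37]), array([276, 196,  17,  16], dtype=int32)) [591.7 148.3  69. ]
```

View pics/s3.png

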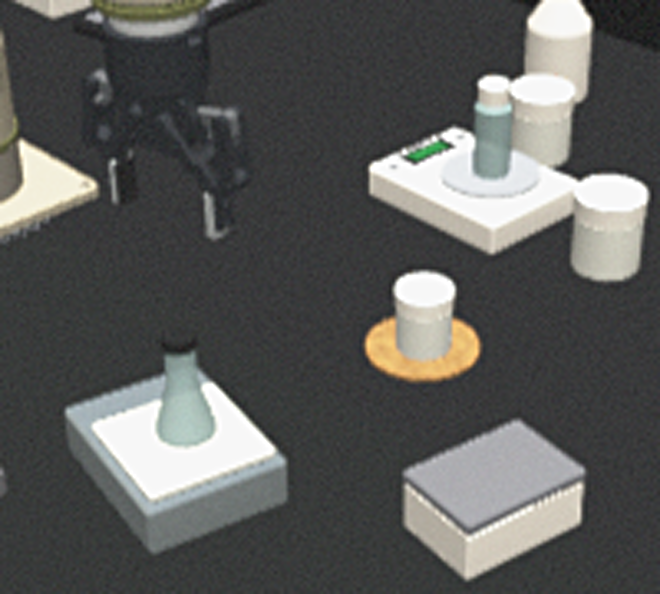

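The bottle stands centred on the pan (crop (492,130)), the jar on the mat (425,315), and the gripper is above the flask. Grasping the neck.

```bash
python3 -m inch '[{"tx":-0.01,"ty":-0.01,"tz":0.4,"rx":0,"ry":0,"rz":0},{"tx":0,"ty":0,"tz":0.6,"rx":0,"ry":0,"rz":0},{"tx":0,"ty":0,"tz":0.6,"rx":0,"ry":0,"rz":0},{"tx":0,"ty":0,"tz":0.6,"rx":0,"ry":0,"rz":0},{"tx":0,"ty":0,"tz":0.6,"rx":0,"ry":0,"rz":0},{"tx":0,"ty":0,"tz":0.5,"rx":0,"ry":0,"rz":0},{"tx":0,"ty":0,"tz":0.3,"rx":0,"ry":0,"rz":0},{"tx":0,"ty":0,"tz":0,"rx":0,"ry":0,"rz":0},{"tx":0,"ty":0,"tz":0,"rx":0,"ry":0,"rz":0}]' 0 30
python3 -m inch '[{"tx":0,"ty":0,"tz":0,"rx":0,"ry":0,"rz":0},{"tx":0,"ty":0,"tz":0,"rx":0,"ry":0,"rz":0},{"tx":0,"ty":0,"tz":0,"rx":0,"ry":0,"rz":0},{"tx":0,"ty":0,"tz":0,"rx":0,"ry":0,"rz":0},{"tx":0,"ty":0,"tz":0,"rx":0,"ry":0,"rz":0},{"tx":0,"ty":0,"tz":0,"rx":0,"ry":0,"rz":0},{"tx":0,"ty":0,"tz":0,"rx":0,"ry":0,"rz":0},{"tx":0,"ty":0,"tz":0,"rx":0,"ry":0,"rz":0}]' 1 25
python3 -c "
from h import *
go(479.6,-375.5,170,.207)"
```

```text
time: 25.48
tcp_pos: [594.8, -139.3, 101.7]
orientation: [[-0.201, 0.98, 0.001], [0.98, 0.201, -0.0], [-0.001, 0.001, -1.0]]
ft_force: [0.2, -0.4, 0.4]
finger_gap: 1.0
gripper_force: 0.0
time: 26.48
tcp_pos: [594.2, -139.4, 101.2]
orientation: [[-0.201, 0.98, 0.0], [0.98, 0.201, -0.0], [-0.0, -0.0, -1.0]]
ft_force: [-3.3, 0.7, 5.9]
finger_gap: 0.298
gripper_force: 24.9
tcp [ 594.2 -139.4  101.2] shift units [-5.21 -3.99 -1.72] rz -0.03 yaw 0.202 gap 0.298 F [-3.3  0.7  5.9] t 26.48 tiltdeg [ 0.   -0.02]
```

```bash
python3 -m inch '[{"tx":0,"ty":0,"tz":-0.2,"rx":0,"ry":0,"rz":0},{"tx":0,"ty":0,"tz":-0.5,"rx":0,"ry":0,"rz":0},{"tx":0,"ty":0,"tz":-0.6,"rx":0,"ry":0,"rz":0},{"tx":-0.3,"ty":-0.2,"tz":-0.5,"rx":0,"ry":0,"rz":0},{"tx":-0.6,"ty":-0.5,"tz":0,"rx":0,"ry":0,"rz":0},{"tx":-0.8,"ty":-0.6,"tz":0,"rx":0,"ry":0,"rz":0},{"tx":-0.8,"ty":-0.7,"tz":0,"rx":0,"ry":0,"rz":0},{"tx":-0.8,"ty":-0.7,"tz":0,"rx":0,"ry":0,"rz":0},{"tx":-0.8,"ty":-0.6,"tz":0,"rx":0,"ry":0,"rz":0},{"tx":-0.7,"ty":-0.4,"tz":0,"rx":0,"ry":0,"rz":0},{"tx":-0.4,"ty":-0.3,"tz":0,"rx":0,"ry":0,"rz":0},{"tx":0,"ty":0,"tz":0,"rx":0,"ry":0,"rz":0}]' 1 25 >/dev/null
python3 -m inch '[{"tx":0,"ty":0,"tz":0,"rx":0,"ry":0,"rz":0},{"tx":0,"ty":0,"tz":0,"rx":0,"ry":0,"rz":0}]'
python3 - <<'E'
from h import *
go(479.6,-375.5,51.2,.207)
g=grab_frame('scene')
a=cv2.resize(g['frame'][140:310,100:300,::-1],None,fx=3.4,fy=3.4,interpolation=cv2.INTER_CUBIC)
cv2.imwrite('pics/s4.png',a)
E
```

```text
time: 28.22
tcp_pos: [480.2, -373.7, 173.1]
orientation: [[-0.203, 0.979, 0.0], [0.979, 0.203, 0.0], [0.0, 0.0, -1.0]]
ft_force: [0.1, 0.2, -1.2]
finger_gap: 0.299
gripper_force: 24.6
tcp [ 480.2 -373.7  173.1] shift units [-0.04 -0.02  3.05] rz -0.02 yaw 0.205 gap 0.299 F [ 0.1  0.2 -1.2] t 28.23 tiltdeg [0.02 0.02]
```

View pics/s4.png

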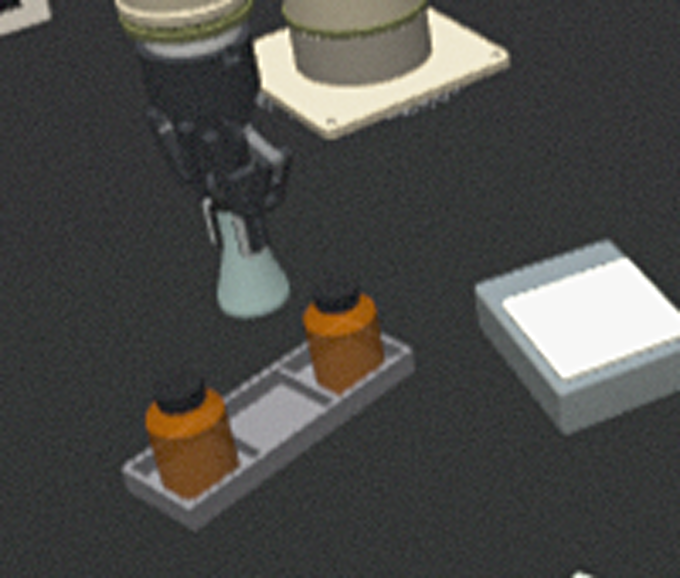

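The flask hangs upright at crop (252,265), and the bay is visible around (275,415). A quick cast of the rack's centre from this view:

Run:
```python
from h import *
s=pickle.load(open('pics/scene0.pkl','rb'))
P=[onplane(s,100+u/3.4-.4,140+v/3.4-.4,22).round(1) for u,v in((125,468),(197,515),(413,352))]
print(P,(P[0]+P[2])/2)
print("flask base if under TCP",np.array(proj(s,(480.2,-373.7,127)))*1, "seen ~",100+252/3.4-.4,140+288/3.4-.4)
```

```text
[array([ 463.2, -493.2,   22. ]), array([ 547.7, -478. ,   22. ]), array([ 495.6, -259.7,   22. ])] [ 479.4  -376.45   22.  ]
flask base if under TCP [174.29366721 227.39098004] seen ~ 173.71764705882353 224.30588235294115
```

```bash
python3 -m inch '[{"tx":-0.05,"ty":-0.01,"tz":0.3,"rx":0,"ry":0,"rz":0},{"tx":0,"ty":0,"tz":0.5,"rx":0,"ry":0,"rz":0},{"tx":0,"ty":0,"tz":0.5,"rx":0,"ry":0,"rz":0},{"tx":0,"ty":0,"tz":0.5,"rx":0,"ry":0,"rz":0},{"tx":0,"ty":0,"tz":0.4,"rx":0,"ry":0,"rz":0},{"tx":0,"ty":0,"tz":0.3,"rx":0,"ry":0,"rz":0},{"tx":0,"ty":0,"tz":0.2,"rx":0,"ry":0,"rz":0},{"tx":0,"ty":0,"tz":0.2,"rx":0,"ry":0,"rz":0},{"tx":0,"ty":0,"tz":0.1,"rx":0,"ry":0,"rz":0},{"tx":0,"ty":0,"tz":0,"rx":0,"ry":0,"rz":0},{"tx":0,"ty":0,"tz":0,"rx":0,"ry":0,"rz":0}]' 1 25 >/dev/null
python3 -c "
from h import *
go(479.6,-376,51.2,.207)"
```

```text
tcp [ 479.6 -377.4   53.4] shift units [0.03 0.01 0.05] rz -0.03 yaw 0.202 gap 0.296 F [-0.6  0.1 -1.4] t 29.65 tiltdeg [ 0.03 -0.03]
```

```bash
python3 -m inch '[{"tx":0.03,"ty":0,"tz":0.02,"rx":0,"ry":0,"rz":0},{"tx":0,"ty":0,"tz":0.02,"rx":0,"ry":0,"rz":0},{"tx":0,"ty":0,"tz":0.02,"rx":0,"ry":0,"rz":0},{"tx":0,"ty":0,"tz":0,"rx":0,"ry":0,"rz":0}]' 1 25
python3 -m inch '[{"tx":0,"ty":0,"tz":0,"rx":0,"ry":0,"rz":0},{"tx":0,"ty":0,"tz":0,"rx":0,"ry":0,"rz":0},{"tx":0,"ty":0,"tz":0,"rx":0,"ry":0,"rz":0},{"tx":0,"ty":0,"tz":0,"rx":0,"ry":0,"rz":0},{"tx":0,"ty":0,"tz":0,"rx":0,"ry":0,"rz":0},{"tx":0,"ty":0,"tz":-0.5,"rx":0,"ry":0,"rz":0},{"tx":0,"ty":0,"tz":-0.8,"rx":0,"ry":0,"rz":0},{"tx":0,"ty":0,"tz":-1,"rx":0,"ry":0,"rz":0},{"tx":0,"ty":0,"tz":-1,"rx":0,"ry":0,"rz":0},{"tx":0,"ty":0,"tz":-1,"rx":0,"ry":0,"rz":0}]' 0 25
python3 -c "
from h import *
go(590.8,148.3,200,.207)"
```

```text
time: 30.15
tcp_pos: [479.0, -376.1, 50.5]
orientation: [[-0.201, 0.98, -0.0], [0.98, 0.201, -0.0], [-0.0, -0.0, -1.0]]
ft_force: [0.2, -0.4, -1.3]
finger_gap: 0.295
gripper_force: 24.6
time: 31.4
tcp_pos: [479.1, -375.9, 225.6]
orientation: [[-0.201, 0.98, 0.001], [0.98, 0.201, -0.001], [-0.001, 0.001, -1.0]]
ft_force: [0.5, 0.1, -0.5]
finger_gap: 0.999
gripper_force: 0.0
tcp [ 479.1 -375.9  225.6] shift units [12.28  5.37  0.63] rz -0.03 yaw 0.202 gap 0.999 F [ 0.5  0.1 -0.5] t 31.4 tiltdeg [ 0.08 -0.06]
```

```bash
python3 -m inch '[{"tx":0.6,"ty":0.3,"tz":0,"rx":0,"ry":0,"rz":0},{"tx":1,"ty":0.45,"tz":0,"rx":0,"ry":0,"rz":0},{"tx":1,"ty":0.5,"tz":0,"rx":0,"ry":0,"rz":0},{"tx":1,"ty":0.5,"tz":0,"rx":0,"ry":0,"rz":0},{"tx":1,"ty":0.5,"tz":0,"rx":0,"ry":0,"rz":0},{"tx":1,"ty":0.5,"tz":0,"rx":0,"ry":0,"rz":0},{"tx":1,"ty":0.5,"tz":0,"rx":0,"ry":0,"rz":0},{"tx":1,"ty":0.5,"tz":0,"rx":0,"ry":0,"rz":0},{"tx":1,"ty":0.5,"tz":0,"rx":0,"ry":0,"rz":0},{"tx":1,"ty":0.5,"tz":0,"rx":0,"ry":0,"rz":0},{"tx":1,"ty":0.3,"tz":0,"rx":0,"ry":0,"rz":0},{"tx":1,"ty":0.3,"tz":0,"rx":0,"ry":0,"rz":0}]' >/dev/null
python3 -m inch '[{"tx":0.5,"ty":0.1,"tz":0,"rx":0,"ry":0,"rz":0},{"tx":0.2,"ty":0,"tz":0,"rx":0,"ry":0,"rz":0},{"tx":0,"ty":0,"tz":0,"rx":0,"ry":0,"rz":0},{"tx":0,"ty":0,"tz":0,"rx":0,"ry":0,"rz":0}]' >/dev/null
python3 - <<'E'
from h import *
go(590.8,148.3,16.7,.207)
g=grab_frame('scene')
a=cv2.resize(g['frame'][140:310,100:300,::-1],None,fx=3.4,fy=3.4,interpolation=cv2.INTER_CUBIC)
cv2.imwrite('pics/s5.png',a)
t=grab_frame('top')
cv2.imwrite('pics/t5.png',cv2.resize(t['frame'][190:270,380:480,::-1],None,fx=6,fy=6,interpolation=cv2.INTER_CUBIC))
E
```

```text
tcp [594.1 147.8 222.6] shift units [ 0.03 -0.08  5.15] rz -0.05 yaw 0.2 gap 0.998 F [ 0.6 -0.1  0.9] t 33.4 tiltdeg [ 0.01 -0.06]
```

View pics/s5.png

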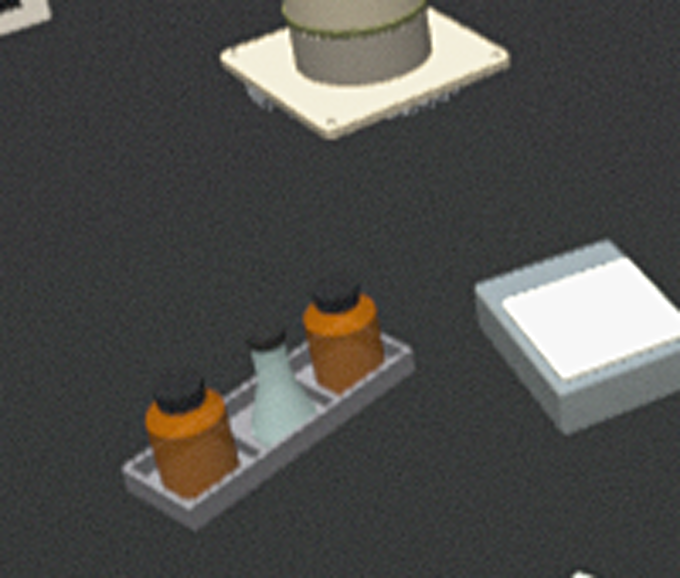

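View pics/t5.png

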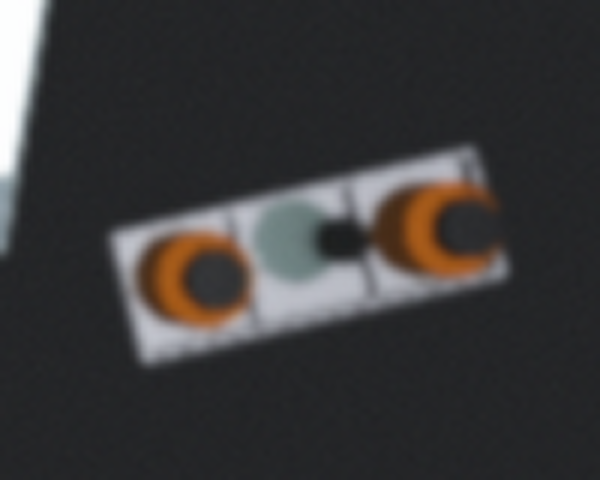

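Run:
```python
from h import *
t=pickle.load(open('pics/top0.pkl','rb'));s=pickle.load(open('pics/scene0.pkl','rb'))
c=lambda u,v,z:onplane(t,380+u/6-.4,190+v/6-.4,z).round(1)
d=lambda u,v,z:onplane(s,100+u/3.4-.4,140+v/3.4-.4,z).round(1)
print("base",c(293,241.5,8),"stopper",c(343,240,101))
print("corners z22",[c(u,v,22) for u,v in((108,235),(145,364),(475,148),(510,272))])
print("scene stopper",d(266,336,101))
```

```text
base [ 487.5 -371.6    8. ] stopper [ 487.7 -370.8  101. ]
corners z22 [array([ 494.1, -255.3,   22. ]), array([ 416.5, -274.4,   22. ]), array([ 541.3, -480.8,   22. ]), array([ 466. , -497.9,   22. ])]
scene stopper [ 494.3 -376.7  101. ]
```

The flask stands upright in the bay at about (488,-372), roughly 9–10 mm from centre towards the +x wall. The walls stop it going further, so that's inside the 15 mm limit. Now the jar.

```bash
python3 -m inch '[{"tx":0.03,"ty":-0.07,"tz":0.4,"rx":0,"ry":0,"rz":0},{"tx":0,"ty":0,"tz":0.7,"rx":0,"ry":0,"rz":0},{"tx":0,"ty":0,"tz":0.8,"rx":0,"ry":0,"rz":0},{"tx":0,"ty":0,"tz":0.8,"rx":0,"ry":0,"rz":0},{"tx":0,"ty":0,"tz":0.8,"rx":0,"ry":0,"rz":0},{"tx":0,"ty":0,"tz":0.6,"rx":0,"ry":0,"rz":0},{"tx":0,"ty":0,"tz":0.5,"rx":0,"ry":0,"rz":0},{"tx":0,"ty":0,"tz":0.3,"rx":0,"ry":0,"rz":0},{"tx":0,"ty":0,"tz":0.2,"rx":0,"ry":0,"rz":0},{"tx":0,"ty":0,"tz":0,"rx":0,"ry":0,"rz":0},{"tx":0,"ty":0,"tz":0,"rx":0,"ry":0,"rz":0}]' 0 30
python3 -m inch '[{"tx":0,"ty":0,"tz":0,"rx":0,"ry":0,"rz":0},{"tx":0,"ty":0,"tz":0,"rx":0,"ry":0,"rz":0},{"tx":0,"ty":0,"tz":0,"rx":0,"ry":0,"rz":0},{"tx":0,"ty":0,"tz":0,"rx":0,"ry":0,"rz":0},{"tx":0,"ty":0,"tz":0,"rx":0,"ry":0,"rz":0},{"tx":0,"ty":0,"tz":0,"rx":0,"ry":0,"rz":0}]' 1 30
python3 -c "
from h import *
go(599,-145,150,.207)"
```

```text
time: 34.88
tcp_pos: [591.3, 150.5, 19.2]
orientation: [[-0.201, 0.98, 0.001], [0.98, 0.201, 0.0], [-0.0, 0.001, -1.0]]
ft_force: [-1.0, 0.0, 0.3]
finger_gap: 1.0
gripper_force: 0.0
time: 35.62
tcp_pos: [591.0, 150.3, 19.1]
orientation: [[-0.201, 0.98, 0.001], [0.98, 0.201, -0.0], [-0.0, 0.001, -1.0]]
ft_force: [-1.4, -0.6, 6.1]
finger_gap: 0.644
gripper_force: 30.9
tcp [591.  150.3  19.1] shift units [-7.27 -1.29 -3.27] rz -0.03 yaw 0.202 gap 0.644 F [-1.4 -0.6  6.1] t 35.62 tiltdeg [ 0.03 -0.01]
```

```bash
python3 -m inch '[{"tx":0,"ty":0,"tz":-0.2,"rx":0,"ry":0,"rz":0},{"tx":0,"ty":0,"tz":-0.5,"rx":0,"ry":0,"rz":0},{"tx":0,"ty":0,"tz":-0.8,"rx":0,"ry":0,"rz":0},{"tx":-0.4,"ty":-0.1,"tz":-0.8,"rx":0,"ry":0,"rz":0},{"tx":-0.7,"ty":-0.1,"tz":-0.7,"rx":0,"ry":0,"rz":0},{"tx":-1,"ty":-0.2,"tz":-0.3,"rx":0,"ry":0,"rz":0},{"tx":-1,"ty":-0.2,"tz":0,"rx":0,"ry":0,"rz":0},{"tx":-1,"ty":-0.2,"tz":0,"rx":0,"ry":0,"rz":0},{"tx":-1,"ty":-0.2,"tz":0,"rx":0,"ry":0,"rz":0},{"tx":-1,"ty":-0.2,"tz":0,"rx":0,"ry":0,"rz":0},{"tx":-0.7,"ty":-0.1,"tz":0,"rx":0,"ry":0,"rz":0},{"tx":-0.4,"ty":0,"tz":0,"rx":0,"ry":0,"rz":0}]' 1 30 >/dev/null
python3 -m inch '[{"tx":0,"ty":0,"tz":0,"rx":0,"ry":0,"rz":0},{"tx":0,"ty":0,"tz":0,"rx":0,"ry":0,"rz":0}]' >/dev/null
python3 -c "
from h import *
go(599,-143.5,69.1,.207)"
```

```text
tcp [ 597.9 -140.3  150.8] shift units [-0.09  0.01  2.04] rz -0.02 yaw 0.204 gap 0.643 F [-0.7  0.1 -0.8] t 37.38 tiltdeg [0.02 0.05]
```

```bash
python3 -m inch '[{"tx":-0.07,"ty":0.01,"tz":0.3,"rx":0,"ry":0,"rz":0},{"tx":0,"ty":0,"tz":0.5,"rx":0,"ry":0,"rz":0},{"tx":0,"ty":0,"tz":0.4,"rx":0,"ry":0,"rz":0},{"tx":0,"ty":0,"tz":0.3,"rx":0,"ry":0,"rz":0},{"tx":0,"ty":0,"tz":0.3,"rx":0,"ry":0,"rz":0},{"tx":0,"ty":0,"tz":0.15,"rx":0,"ry":0,"rz":0},{"tx":0,"ty":0,"tz":0.06,"rx":0,"ry":0,"rz":0},{"tx":0,"ty":0,"tz":0,"rx":0,"ry":0,"rz":0},{"tx":0,"ty":0,"tz":0,"rx":0,"ry":0,"rz":0}]' 1 30 >/dev/null
python3 -c "
from h import *
go(599,-143.5,69.1,.207)"
```

```text
tcp [ 599.  -145.    70.6] shift units [0.04 0.01 0.04] rz -0.03 yaw 0.202 gap 0.644 F [-0.2  0.5 -2.4] t 38.5 tiltdeg [ 0.04 -0.02]
```

```bash
python3 -m inch '[{"tx":0.03,"ty":0.01,"tz":0.02,"rx":0,"ry":0,"rz":0},{"tx":0,"ty":0,"tz":0.02,"rx":0,"ry":0,"rz":0},{"tx":0,"ty":0,"tz":0.02,"rx":0,"ry":0,"rz":0},{"tx":0,"ty":0,"tz":0,"rx":0,"ry":0,"rz":0}]' 1 30
python3 -m inch '[{"tx":0,"ty":0,"tz":0,"rx":0,"ry":0,"rz":0},{"tx":0,"ty":0,"tz":0,"rx":0,"ry":0,"rz":0},{"tx":0,"ty":0,"tz":0,"rx":0,"ry":0,"rz":0},{"tx":0,"ty":0,"tz":0,"rx":0,"ry":0,"rz":0},{"tx":0,"ty":0,"tz":-0.5,"rx":0,"ry":0,"rz":0},{"tx":0,"ty":0,"tz":-0.8,"rx":0,"ry":0,"rz":0},{"tx":0,"ty":0,"tz":-1,"rx":0,"ry":0,"rz":0},{"tx":0,"ty":0,"tz":-1,"rx":0,"ry":0,"rz":0},{"tx":1,"ty":0,"tz":-1,"rx":0,"ry":0,"rz":0},{"tx":1,"ty":0,"tz":0,"rx":0,"ry":0,"rz":0},{"tx":1,"ty":0,"tz":0,"rx":0,"ry":0,"rz":0},{"tx":1,"ty":0,"tz":0,"rx":0,"ry":0,"rz":0}]' 0 30
python3 -m inch '[{"tx":1,"ty":0,"tz":0,"rx":0,"ry":0,"rz":0},{"tx":0,"ty":0,"tz":0,"rx":0,"ry":0,"rz":0},{"tx":0,"ty":0,"tz":0,"rx":0,"ry":0,"rz":0}]' >/dev/null
python3 - <<'E'
from h import *
t=grab_frame('top');s=grab_frame('scene')
a=cv2.resize(t['frame'][170:270,190:480,::-1],None,fx=2.7,fy=2.7,interpolation=cv2.INTER_CUBIC)
b=cv2.resize(s['frame'][120:310,120:420,::-1],None,fx=1.7,fy=1.7,interpolation=cv2.INTER_CUBIC)
im=np.zeros((600,783,3),np.uint8);im[:270]=a;im[275:275+b.shape[0],:b.shape[1]]=b;cv2.imwrite('pics/f.png',im)
pickle.dump((t,s),open('pics/f.pkl','wb'))
E
```

```text
time: 39.0
tcp_pos: [599.1, -143.5, 69.1]
orientation: [[-0.201, 0.98, 0.001], [0.98, 0.201, -0.0], [-0.001, 0.0, -1.0]]
ft_force: [-5.4, 1.9, 10.9]
finger_gap: 0.641
gripper_force: 32.5
time: 40.5
tcp_pos: [566.4, 14.6, 241.5]
orientation: [[-0.201, 0.98, 0.002], [0.98, 0.201, -0.0], [-0.001, 0.002, -1.0]]
ft_force: [0.5, -0.2, 0.3]
finger_gap: 1.003
gripper_force: 0.0
```

View pics/f.png

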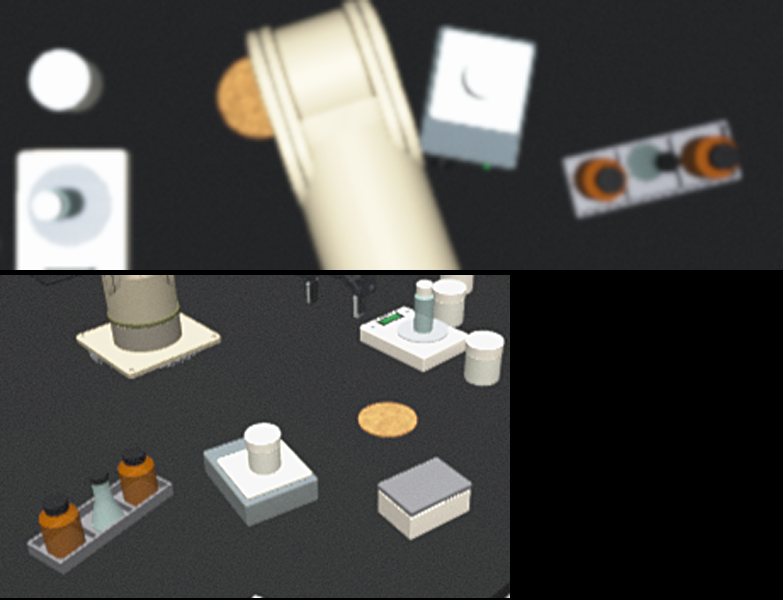

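All three are upright: bottle on the pan (46,206), jar on the plate (263,445 in the lower view), flask in the bay (105,500). A numeric check of offsets:

Run:
```python
from h import *
import meas
t,s=pickle.load(open('pics/f.pkl','rb'))
for b in blobs(t["frame"].min(2)>243,(198,236,216,256)): print("cap",b,onplane(t,*b[1],154).round(1))
print("bottle guess",onplane(t,206.6,245.9,154).round(1))
print("jar scene",onplane(s,274.4,212,119).round(1), "plate pred px of lid centre",np.round(proj(s,(599,-145.5,119)),1))
cr=cv2.resize(s['frame'][195:250,250:305,::-1],None,fx=9,fy=9,interpolation=cv2.INTER_CUBIC);
cv2.imwrite('pics/j.png',cr)
```

```text
cap (np.int32(58), array([199.12, 244.98]), array([198, 236,   5,  20], dtype=int32)) [457.  416.4 154. ]
cap (np.int32(68), array([206.38, 245.82]), array([202, 242,  10,   9], dtype=int32)) [453.8 393.2 154. ]
bottle guess [453.5 392.5 154. ]
jar scene [ 595.7 -141.3  119. ] plate pred px of lid centre [273.9 213.1]
```

View pics/j.png

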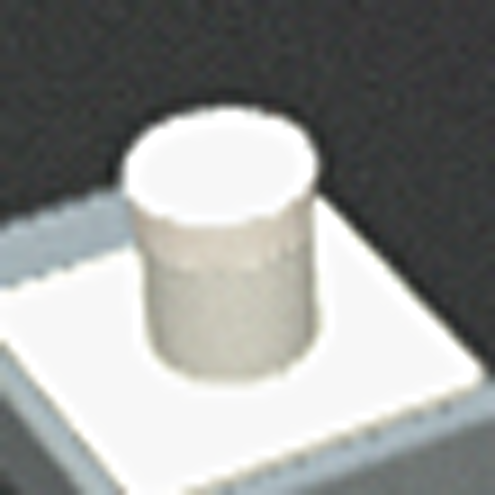

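The jar lid centre at (274.1,212.9) matches the plate-centre prediction (273.9,213.1), and the bottle is about 2 mm off the pan centre. The flask is bounded by the bay walls to within 13 mm. Handing in.

```bash
python3 -c "
from plant import job_done
print(job_done())"
```

```text
the job is handed in; nothing more can be done
None
```

I moved all three samples and handed the job in, but the hand-in returned no verdict: the bottle is about 2 mm off the pan centre, the jar is centred on the stirrer plate, and the flask stands upright in the middle bay about 9 mm off centre (limit 15 mm).

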